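Draw the brass embossing die from its dock

TASK

Two leather-embossing dies are parked side by side in the wooden dock with their rear ends under its steel lip. Slide the brass die with the pale wooden grip forward along its bay until it is clear of the lip, then lift it and set it down gently, not dropped, flat in the middle of the marble slab with its edges parallel to the slab's edges (any way round). Leave the steel die with the black grip where it is.

Things in the scene. Friction and masses are not known exactly. Their poses are not given: they have to be found in the camera images.
- brass_die_grip (a point): The die to move: brass plate 120 (its x) x 76 (y) x 6 mm, about 0.45 kg, lying flat, with a pale wooden grip standing on its middle: 24 (x) x 20 (y) mm, 50 mm tall. This point is the grip's centre: 31 mm above the plate's underside, 25 mm above its upper face, 25 mm below the grip's top. Pinch the grip across its y (20 mm). x points to the rear, towards the lip; z up.
- steel_die_grip (a point): Bystander, to be left alone: a die of the same shape and sizes, but a grey steel plate with a black grip, in the other bay of the dock. Same point and axes as the brass die.
- dock: Fixed wooden dock, 220 (x) x 218 mm; origin: centre of its underside; x points to the rear. Bed 20 mm high; two bays centred at y = -52 and +52 mm, 94 mm wide, between 6 mm ridges, open at the front (-x). Steel lip over both bays from x = +58 to +110 mm, underside 6 mm above the plates, top 37 mm above the bench. Grips start at x = +22 to +34 mm; a die is clear once its grip is below x = -2 mm.
- slab: Fixed white marble slab 180 x 180 mm, 20 mm thick; origin at the centre of its underside, on the bench; x and y along its edges.
Things that resemble listed ones, but are neither listed nor needed, are in the scene too. What is meant by the part that bears brass_die_grip is not blue, pink or red, and is the smaller of those in its own colour.

How it is judged (in metres and radians):
On the way, in this order (a step that is already met when the one before it is completed fails the run):
1. the brass die has been slid forward clear of the lip, still down near the bed of the dock (x of brass_die_grip in the frame of dock between -0.12 and 0 m and z of brass_die_grip in the frame of dock below 0.068 m).
2. the brass die stands over the slab, held (horizontal distance between brass_die_grip and slab below 0.06 m and contact force between the fingers and brass_die above 0.5 N).
At the end, for the whole second after the job is handed in: The brass die lies flat and at rest on the marble slab, grip up, its grip within 20 mm of the slab's centre and its edges within 0.2 rad (11 degrees) of parallel to the slab's edges, any way round; the steel die is within 15 mm of where it started (horizontal distance between brass_die_grip and slab below 0.02 m and z of brass_die_grip in the frame of slab between 0.046 and 0.056 m and angle between brass_die_grip's own z axis and vertical below 0.1 rad and (angle between the x axis of brass_die_grip and the x axis of slab, either way round below 0.2 rad or angle between the x axis of brass_die_grip and the y axis of slab, either way round below 0.2 rad) and linear speed of brass_die below 0.02 m/s and distance of steel_die_grip from where it was at the start of the episode below 0.015 m); the robot touches nothing.
It fails at once if the brass die let go in mid-air, more than 20 mm above the slab or the bed (height (world z) of brass_die_grip above 0.071 m and contact force between the fingers and brass_die below 0.05 N).
It fails at once if the steel die moved by more than 15 mm (distance of steel_die_grip from where it was at the start of the episode above 0.015 m).
It also fails if it takes over 51 s, if anything falls off the work surface, if the arm or the gripper's body presses on something with over 40 N, if the wrist force passes 120 N, or if a joint passes its speed limit or range.

ROBOT

A 6-joint arm with a two-finger parallel gripper is mounted at the origin on the work surface. World frame = base frame: x ahead of the robot, y to its left, z up, the work surface at z = 0. Lengths are in m, angles in degrees, forces in N, time in s.
With the tool pointing down it reaches from about 0.25 to 0.8 m from the base axis. Payload 3.9 kg.
Tool frame: the origin (TCP) lies midway between the tips of the shut fingers; the grasp point (between the pads) lies 19 mm behind it; z points along the fingers, y is the line along which they close (so a half turn about z gives the same grasp; the last joint's range is limited). The gripper opens to 85 mm and grips with 20 to 120 N. Pads are 22 mm wide; open, the fingers measure 114 mm over their backs; the gripper's body (76 mm by 85 mm) begins 54 mm behind the grasp point. The pads swing forward as they close: fully open they stand 13 mm farther back than shut.
Start: joints at [-76.604, 14.897, -7.913, 67.191, 0, 90], TCP at [0.122, -0.511, 0.231] pointing down, gripper open.
Joint ranges: [-159.42, 159.42], [-47.68, 98.78], [-73.54, 78.23], [-108.79, 121.32], [-90, 84.71], [-180, 180]. Speed limits (degrees/s): [147.25, 147.25, 180, 180, 180, 180].

INTERFACE

Orientations are given as a 3x3 rotation matrix whose columns are the frame's x, y, z axes.
In Python, from station import get_obs, camera, camera_params, sign_off, regions_of gives the robot as it stands.
- The arm moves only by the tool carry_out, never from a script. Its argument "steps" is a list of rows, each a list of 7 numbers: the turn, a rotation vector about the world's x, y, z in rad, then the shift along the world's x, y, z in m, then the gripper's target within -1 to 1 (shut at 1, half-way at 0, fully open at -1). A call has 1 to 5 rows; each row is the pose to reach, as a shift and turn from the pose commanded when the call began; what a row does not reach only later rows make up. A row lasts 1/10 s, in which the tool goes at most 50 mm and 8.59 degrees, less where a joint would pass 70% of its speed; a pose out of reach is approached as far as the arm can. A call with a gripper value outside its range is refused whole. The fingers move at their own pace and stop on an object; "squeeze" is the grip in N (left out, the last holds). Time passes only in rows, so rows that repeat a pose let the fingers close. It gives the time, the measured TCP pose, the force, the opening and the grip force at its end, in the units of the state.
- get_obs(): the state, without advancing time (a new reading comes with each control period).
- camera(name): name is "scene" or "top" or "wrist"; returns the picture (480x640x3 uint8, red, green, blue); there is no depth.
- camera_params(name): a dict with "intrinsics" (3x3 intrinsics, pixels), "k1" (the pictures are not rectified: a ray, as slopes to the right and down, at radius r is drawn at 1 + k1 r^2 times it, then the intrinsics apply), "eye" and "orientation" of the camera in the world; the wrist camera has in their place "mount" (4x4, takes a point from camera to tool coordinates, whose origin is the TCP and whose axes are the flange's). Camera axes: x right, y down, z forward; pixel columns grow to the right and rows downward; lengths in m; the calibration is good to about 2 mm. A picture is of the moment at which its call begins: read the wrist's pose just before it. camera_params takes no time and is no camera call.
- sign_off(): hands the job in; it is judged then, once.
Trained networks look in the newest picture that a camera, given by its name, has taken for a name from the list of things; names that differ only in an ending like _2 or _b are one class to them, and where a whole thing is asked for, a point or a joint stands for the part that bears it (a point fixed in the world has none). Each returns a list of dicts, best first, with "p" (0 to 1); they miss things now and then, are a little off and sometimes report something else, mostly with a low value. They report only what shows in the picture. A call takes as long as a camera call. They do not tell look-alikes from the thing itself.
- regions_of(camera, label): "region" (480x640 bool, what is visible of it) and "at" ([column, row] in pixels, amid what is visible of it).
The state is a dict: "time": time; "qpos": joint angles; "qvel": joint speeds; "joint_torque": joint torques, N m; "tcp_pos": TCP position; "tool_rot": TCP orientation; "contact_force": force on the tool from outside, world axes, zero at the start; "ft_torque": the same for the moment, N m; "grip_width": finger opening in m; "grasp_force": force on a finger pad.
Only numpy, scipy, OpenCV 4.12 (cv2) and the standard library are available. Lean on these libraries where they do the work, as an engineer would, in place of code of your own. Each camera call takes 0.05 s, during which the arm holds its last target. There are 200 camera calls.

## Working session

There is one attempt and no reset: what is moved stays moved. The work goes in short steps, Python scripts to look and compute and a tool call to move; the robot and the scene stay as the last step left them, time stands still between calls to the robot, and variables do not carry over. Pictures are saved under pics/ and viewed, at most 10 in all, crops included, and the job is handed in when it is done.

Besides the shell and the picture viewer there is one more tool, called after "Emit:" as name([rows], argument=value, ...), one row to a line, values as JSON. carry_out: Moves the arm, as the interface text tells. Its arguments: {"type":"object","properties":{"steps":{"type":"array","items":{"type":"array","items":{"type":"number"}}},"squeeze":{"type":"number"}},"required":["steps"]}

```bash
mkdir -p pics; cat > h.py <<'E'
import numpy as np, cv2
from station import *
def ray(name,uv,obs=None):
    P=camera_params(name);K=np.array(P["intrinsics"]);d=(np.array(uv,float)-K[:2,2])/[K[0,0],K[1,1]]
    s=d.copy()
    for _ in range(20): s=d/(1+P["k1"]*(s@s))
    v=np.array([s[0],s[1],1])
    if "mount" in P:
        M=np.array(P["mount"]);R=np.array(obs["tool_rot"]);t=np.array(obs["tcp_pos"])
        return R@M[:3,3]+t, R@M[:3,:3]@v
    return np.array(P["eye"]),np.array(P["orientation"])@v
def atz(name,uv,z,obs=None):
    e,v=ray(name,uv,obs);return e+v*(z-e[2])/v[2]
def save(name,f):
    im=camera(name);cv2.imwrite("pics/"+f,im[:,:,::-1]);return im
E
python3 - <<'E'
from h import *
o=get_obs();print(o)
a=save("top","top1.png");
for l in ["brass_die_grip","steel_die_grip","dock","slab"]:
    for r in regions_of("top",l):
        m=r["region"];print(l,round(r["p"],2),r["at"],m.sum(),a[m].mean(0).round(), cv2.minAreaRect(np.argwhere(m)[:,::-1].astype(np.float32)), atz("top",r["at"],.03).round(3))
save("scene","sc1.png")
print(camera_params("top"))
E
```

```text
{'time': 0.0, 'qpos': array([-7.66058479e+01,  1.49350171e+01, -7.98552769e+00,  6.71905809e+01,
        9.24924483e-04,  8.99993750e+01]), 'qvel': array([-0.09970863, -0.0739374 ,  0.04665663,  0.01801296,  0.09535245,
        0.05994322]), 'joint_torque': array([ 5.43998776e-04, -4.05676425e+01,  2.53922617e+01,  1.87755434e-02,
       -1.81774653e-04, -3.34736846e-06]), 'tcp_pos': array([ 0.12146265, -0.51005544,  0.23047299]), 'tool_rot': array([[ 9.72797007e-01,  2.31658792e-01, -4.33580336e-04],
       [ 2.31659197e-01, -9.72795170e-01,  1.89049143e-03],
       [ 1.61641030e-05, -1.93950727e-03, -9.99998119e-01]]), 'contact_force': array([-0.2363011 , -0.35810971,  0.19120169]), 'ft_torque': array([ 0.01070409, -0.05166264, -0.00598103]), 'grasp_force': 0.0, 'grip_width': 0.08529615775778608}
brass_die_grip 0.94 [241.5, 143.6] 1710 [238. 204. 217.] ((243.75001525878906, 142.75), (33.23401641845703, 52.32590103149414), 45.0) [0.777 0.22  0.03 ]
brass_die_grip 0.82 [361.2, 341.6] 3415 [116. 172. 240.] ((358.96112060546875, 341.3523254394531), (48.659542083740234, 73.4931716918945
[... 744 characters left out ...]
73 0.13  0.03 ]
dock 0.69 [254.7, 252.4] 6572 [194. 146. 108.] ((252.01400756835938, 237.39849853515625), (97.0125732421875, 97.72991180419922), 7.853313446044922) [0.524 0.179 0.03 ]
slab 0.63 [428.1, 253.2] 6295 [251. 251. 250.] ((429.5, 254.0), (80.0, 79.0), 90.0) [ 0.533 -0.212  0.03 ]
{'intrinsics': array([[559.21775382,   0.        , 303.17368306],
       [  0.        , 559.21775382, 241.12710925],
       [  0.        ,   0.        ,   1.        ]]), 'k1': 0.03603258506179233, 'eye': array([0.36160453, 0.06884266, 1.28171865]), 'orientation': array([[ 0.02895371, -0.9881378 ,  0.15081569],
       [-0.99957608, -0.02908367,  0.00134446],
       [ 0.00305776, -0.15079068, -0.98856098]])}
```

View pics/top1.png

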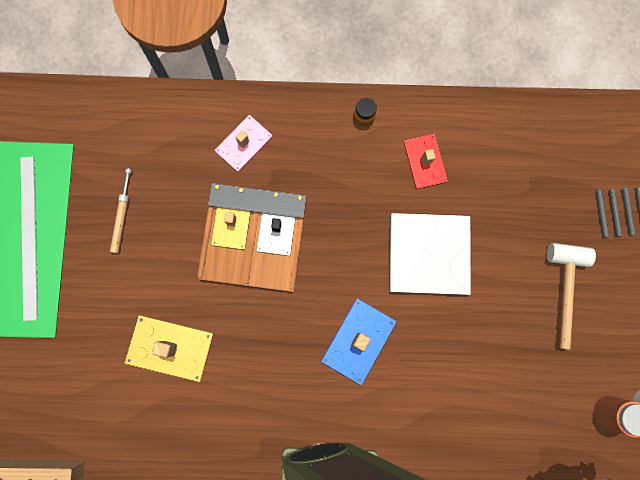

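View pics/sc1.png

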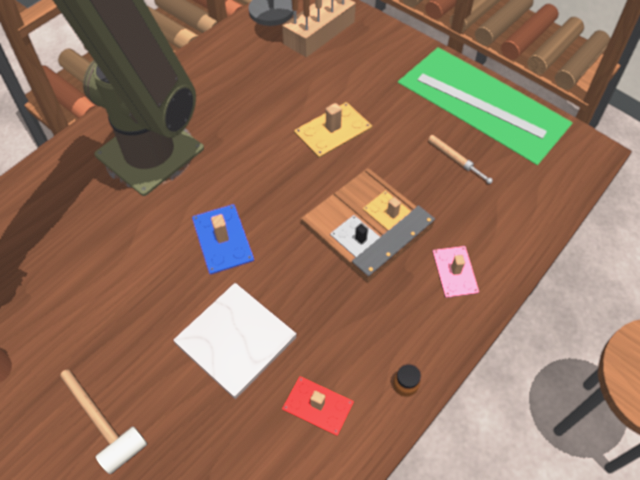

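The yellow plate in the dock's left bay (grip top near (230,217)) is the brass die, and the steel die is at (277,225). The slab is at (430,254). The large yellow die at (168,348) is a decoy.

```bash
python3 - <<'E'
from h import *
for n,uv,z in [("fl",(198,280),.023),("fr",(295,292),.023),("rl",(211,184),.037),("rr",(306,194),.037),("grip top",(230,216.5),.076),("steel top",(277,222),.076),("pl fl",(212,244),.026),("pl fr",(245,249),.026)]+[("slab",p,.02) for p in [(391,213),(470,214),(470,295),(390,294)]]:
    print(n,atz("top",uv,z).round(4))
E
```

```text
fl [0.4583 0.3044 0.023 ]
fr [0.4376 0.0856 0.023 ]
rl [0.6772 0.2847 0.037 ]
rr [0.6604 0.0672 0.037 ]
grip top [0.5954 0.2325 0.076 ]
steel top [0.5863 0.1291 0.076 ]
pl fl [0.5405 0.2769 0.026 ]
pl fr [0.5313 0.2017 0.026 ]
slab [ 0.6254 -0.1294  0.02  ]
slab [ 0.6283 -0.3101  0.02  ]
slab [ 0.4429 -0.3071  0.02  ]
slab [ 0.4396 -0.1281  0.02  ]
```

Emit:
carry_out([
  [0,0,0.141,0.0237,0.0371,0,-1],
  [0,0,0.282,0.0474,0.0742,0,-1],
  [0,0,0.423,0.0711,0.1113,0,-1],
  [0,0,0.564,0.0948,0.1484,0,-1],
  [0,0,0.705,0.1185,0.1855,0,-1],
], squeeze=60)

```text
time: 0.8
tcp_pos: [0.2407, -0.3237, 0.2314]
tool_rot: [[0.587, 0.81, 0.0], [0.81, -0.587, -0.0], [0.0, 0.001, -1.0]]
contact_force: [1.6, -0.2, 0.1]
grip_width: 0.0855
grasp_force: 0.0
```

Emit:
carry_out([
  [0,0,0.141,0.0237,0.0371,0,-1],
  [0,0,0.282,0.0474,0.0742,0,-1],
  [0,0,0.423,0.0711,0.1113,0,-1],
  [0,0,0.564,0.0948,0.1484,0,-1],
  [0,0,0.705,0.1185,0.1855,0,-1],
])

```text
time: 1.3
tcp_pos: [0.3593, -0.1381, 0.2316]
tool_rot: [[-0.079, 0.997, 0.001], [0.997, 0.079, -0.0], [-0.001, 0.001, -1.0]]
contact_force: [0.6, -1.1, -0.5]
grip_width: 0.0854
grasp_force: 0.0
```

Emit:
carry_out([
  [0,0,0.141,0.0237,0.0371,0,-1],
  [0,0,0.282,0.0474,0.0742,0,-1],
  [0,0,0.423,0.0711,0.1113,0,-1],
  [0,0,0.564,0.0948,0.1484,0,-1],
  [0,0,0.705,0.1185,0.1855,0,-1],
])

```text
time: 1.8
tcp_pos: [0.4778, 0.0476, 0.2314]
tool_rot: [[-0.706, 0.708, 0.001], [0.708, 0.706, -0.0], [-0.0, 0.0, -1.0]]
contact_force: [0.5, -1.0, 0.3]
grip_width: 0.0855
grasp_force: 0.0
```

Emit:
carry_out([
  [0,0,0.141,0.0237,0.037,0,-1],
  [0,0,0.282,0.0474,0.074,0,-1],
  [0,0,0.423,0.0711,0.111,0,-1],
  [0,0,0.564,0.0948,0.148,0,-1],
  [0,0,0.698,0.1172,0.185,0,-1],
])

```text
time: 2.3
tcp_pos: [0.5951, 0.2325, 0.2311]
tool_rot: [[-0.996, 0.089, 0.0], [0.089, 0.996, -0.0], [-0.0, -0.0, -1.0]]
contact_force: [1.1, -0.5, 0.3]
grip_width: 0.0858
grasp_force: 0.0
```

Emit:
carry_out([
  [0,0,0,0,0,0,-1],
])

```text
time: 2.4
tcp_pos: [0.5967, 0.2355, 0.2296]
tool_rot: [[-0.996, 0.089, 0.001], [0.089, 0.996, 0.002], [-0.001, 0.002, -1.0]]
contact_force: [-0.5, -1.1, -0.7]
grip_width: 0.0855
grasp_force: 0.0
```

```bash
python3 - <<'E'
from h import *
o=get_obs();print(o["qpos"].round(1),o["tcp_pos"],o["tool_rot"].round(3))
a=save("wrist","w1.png")
for l in ["brass_die_grip","steel_die_grip"]:
    for r in regions_of("wrist",l):
        m=r["region"];print(l,round(r["p"],2),r["at"],m.sum(),a[m].mean(0).round(),atz("wrist",r["at"],.03,o).round(3))
E
```

```text
[21.5 26.6  9.7 73.   0.1 26.6] [0.59669931 0.23546225 0.22959146] [[-0.996  0.089  0.001]
 [ 0.089  0.996  0.002]
 [-0.001  0.002 -1.   ]]
brass_die_grip 0.95 [4.9, 24.0] 757 [ 40.  83. 164.] [ 0.404 -0.02   0.03 ]
brass_die_grip 0.77 [314.3, 191.6] 7859 [231. 204.  75.] [0.578 0.237 0.03 ]
brass_die_grip 0.73 [319.5, 371.3] 5825 [237. 186. 203.] [0.769 0.226 0.03 ]
brass_die_grip 0.57 [0.2, 384.4] 74 [172.  20.  10.] [ 0.764 -0.141  0.03 ]
steel_die_grip 0.78 [204.4, 192.9] 7791 [209. 210. 206.] [0.57  0.136 0.03 ]
```

View pics/w1.png

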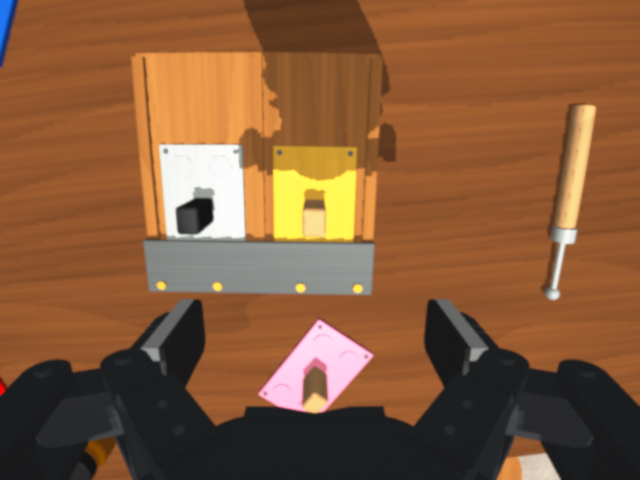

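The wrist view shows the yellow die under the lip with its grip near (315,217) and the steel die at left. I'll zoom in on the grip.

```bash
python3 - <<'E'
from h import *
o=get_obs();print(ray("wrist",(320,240),o))
a=cv2.imread("pics/w1.png");cv2.imwrite("pics/c1.png",cv2.resize(a[140:250,260:370],None,fx=5,fy=5,interpolation=cv2.INTER_CUBIC))
for uv,z in [((274,147),.026),((356,148),.026),((314,210),.076),((314,220),.076)]: print(uv,atz("wrist",uv,z,o).round(4))
E
```

```text
(array([0.52715225, 0.23678857, 0.37348356]), array([ 0.26517363, -0.01111232, -0.96426365]))
(274, 147) [0.5318 0.1992 0.026 ]
(356, 148) [0.5397 0.2731 0.026 ]
(314, 210) [0.5835 0.2308 0.076 ]
(314, 220) [0.5917 0.23   0.076 ]
```

View pics/c1.png

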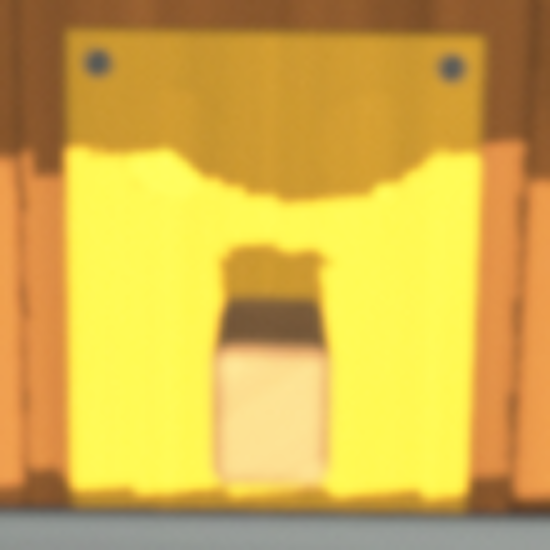

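Emit:
carry_out([
  [0,0,0,-0.0005,-0.002,-0.03,-1],
  [0,0,0,-0.001,-0.003,-0.06,-1],
  [0,0,0,-0.001,-0.004,-0.09,-1],
  [0,0,0,-0.001,-0.004,-0.12,-1],
  [0,0,0,-0.001,-0.004,-0.13,-1],
])

```text
time: 3.05
tcp_pos: [0.5903, 0.2242, 0.0987]
tool_rot: [[-0.995, 0.097, -0.006], [0.097, 0.995, -0.002], [0.005, -0.003, -1.0]]
contact_force: [-0.0, 0.3, 0.1]
grip_width: 0.0856
grasp_force: 0.0
```

Emit:
carry_out([
  [0,0,0,0,0,0,-1],
  [0,0,0,0,0,0,-1],
])

```text
time: 3.25
tcp_pos: [0.594, 0.2265, 0.1029]
tool_rot: [[-0.995, 0.096, 0.002], [0.096, 0.995, 0.001], [-0.002, 0.001, -1.0]]
contact_force: [-0.2, -0.4, 0.9]
grip_width: 0.0854
grasp_force: 0.0
```

Emit:
carry_out([
  [0,0,0,0.0005,0.003,-0.02,-1],
  [0,0,0,0.001,0.003,-0.04,-1],
  [0,0,0,0.001,0.003,-0.055,-1],
  [0,0,0,0.001,0.003,-0.062,-1],
  [0,0,0,0.001,0.003,-0.062,-1],
])

```text
time: 3.75
tcp_pos: [0.5946, 0.2298, 0.0398]
tool_rot: [[-0.995, 0.095, 0.001], [0.095, 0.995, 0.0], [-0.0, 0.0, -1.0]]
contact_force: [1.0, -0.4, 0.1]
grip_width: 0.0855
grasp_force: 0.0
```

Emit:
carry_out([
  [0,0,0,0,0,0,-0.5],
  [0,0,0,0,0,0,0],
  [0,0,0,0,0,0,0.3],
  [0,0,0,0,0,0,0.6],
  [0,0,0,0,0,0,1],
])

```text
time: 4.25
tcp_pos: [0.5952, 0.2307, 0.0403]
tool_rot: [[-0.996, 0.094, 0.002], [0.094, 0.996, 0.002], [-0.002, 0.002, -1.0]]
contact_force: [-1.4, 2.5, 0.7]
grip_width: 0.0194
grasp_force: 59.9
```

Emit:
carry_out([
  [0,0,0,0,0,0,1],
  [0,0,0,0,0,0,1],
  [0,0,0,0,0,0,1],
  [0,0,0,0,0,0,1],
])

```text
time: 4.65
tcp_pos: [0.5952, 0.2307, 0.0403]
tool_rot: [[-0.996, 0.094, 0.002], [0.094, 0.996, 0.002], [-0.002, 0.002, -1.0]]
contact_force: [0.1, 2.9, 5.8]
grip_width: 0.019
grasp_force: 60.0
```

Emit:
carry_out([
  [0,0,0,-0.007,0.0006,0.001,1],
  [0,0,0,-0.014,0.0013,0.001,1],
  [0,0,0,-0.021,0.0019,0.001,1],
  [0,0,0,-0.028,0.0026,0.001,1],
  [0,0,0,-0.035,0.0032,0.001,1],
])

```text
time: 5.15
tcp_pos: [0.5587, 0.2329, 0.0403]
tool_rot: [[-0.996, 0.095, 0.0], [0.095, 0.996, -0.0], [-0.0, -0.0, -1.0]]
contact_force: [3.3, -0.2, 1.5]
grip_width: 0.0191
grasp_force: 59.5
```

Emit:
carry_out([
  [0,0,0,-0.007,0.0006,0,1],
  [0,0,0,-0.014,0.0013,0,1],
  [0,0,0,-0.021,0.0019,0,1],
  [0,0,0,-0.028,0.0026,0,1],
  [0,0,0,-0.035,0.0032,0,1],
])

```text
time: 5.65
tcp_pos: [0.5237, 0.2362, 0.0403]
tool_rot: [[-0.996, 0.095, -0.0], [0.095, 0.996, -0.0], [0.0, -0.0, -1.0]]
contact_force: [2.1, -0.2, 0.5]
grip_width: 0.0194
grasp_force: 59.4
```

```bash
python3 - <<'E'
from h import *
o=get_obs();print(o["tcp_pos"],o["contact_force"],o["grip_width"])
a=save("scene","sc2.png");cv2.imwrite("pics/c2.png",cv2.resize(a[150:290,280:460,::-1],None,fx=4,fy=4))
E
```

```text
[0.52368291 0.23624045 0.04030209] [ 2.06303189 -0.18147474  0.51232776] 0.01941632081294846
```

View pics/c2.png

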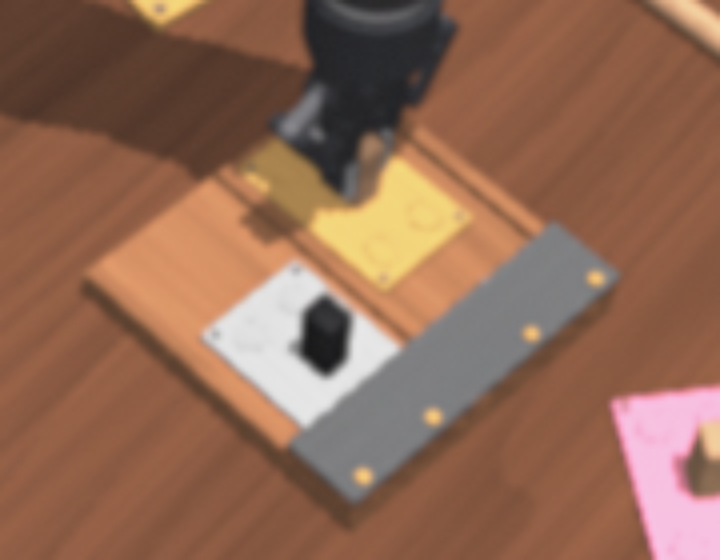

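The die is clear of the lip and the steel die hasn't moved. Next: lift and carry.

Emit:
carry_out([
  [0,0,0,0,0,0.012,1],
  [0,0,0,0,0,0.036,1],
  [0,0,0,0,0,0.064,1],
  [0,0,0,0,0,0.092,1],
  [0,0,0,0,0,0.115,1],
], squeeze=80)

```text
time: 6.2
tcp_pos: [0.5229, 0.2357, 0.1563]
tool_rot: [[-0.996, 0.094, -0.003], [0.094, 0.996, -0.001], [0.003, -0.001, -1.0]]
contact_force: [0.0, -0.6, -4.8]
grip_width: 0.0188
grasp_force: 78.5
```

Emit:
carry_out([
  [0,0,0.005,0,-0.012,0,1],
  [0,0,0.01,0.001,-0.037,0,1],
  [0,0,0.02,0.002,-0.067,0,1],
  [0,0,0.03,0.003,-0.1,0,1],
  [0,0,0.04,0.004,-0.133,0,1],
])

```text
time: 6.7
tcp_pos: [0.5259, 0.101, 0.1532]
tool_rot: [[-0.999, 0.054, -0.005], [0.054, 0.999, -0.001], [0.005, -0.002, -1.0]]
contact_force: [-0.4, -0.1, -4.8]
grip_width: 0.019
grasp_force: 78.7
```

Emit:
carry_out([
  [0,0,0.01,0.001,-0.033,0,1],
  [0,0,0.02,0.002,-0.066,0,1],
  [0,0,0.03,0.003,-0.099,0,1],
  [0,0,0.04,0.004,-0.132,0,1],
  [0,0,0.045,0.005,-0.165,0,1],
])

```text
time: 7.2
tcp_pos: [0.5306, -0.0636, 0.1532]
tool_rot: [[-1.0, 0.01, -0.005], [0.01, 1.0, 0.0], [0.005, 0.0, -1.0]]
contact_force: [1.4, 0.3, -3.3]
grip_width: 0.0191
grasp_force: 78.7
```

Emit:
carry_out([
  [0,0,0.004,0,-0.033,0,1],
  [0,0,0.008,0.001,-0.066,0,1],
  [0,0,0.01,0.001,-0.1,0,1],
  [0,0,0.01,0.001,-0.13,0,1],
  [0,0,0.01,0.001,-0.157,0,1],
])

```text
time: 7.7
tcp_pos: [0.5315, -0.2203, 0.153]
tool_rot: [[-1.0, 0.001, -0.005], [0.001, 1.0, 0.002], [0.005, 0.002, -1.0]]
contact_force: [0.4, 0.5, -4.9]
grip_width: 0.0188
grasp_force: 78.7
```

Emit:
carry_out([
  [0,0,0,0,0,0,1],
  [0,0,0,0,0,0,1],
])

```text
time: 7.9
tcp_pos: [0.5321, -0.219, 0.1534]
tool_rot: [[-1.0, 0.002, -0.004], [0.002, 1.0, 0.002], [0.004, 0.002, -1.0]]
contact_force: [-0.0, 0.1, -3.8]
grip_width: 0.019
grasp_force: 79.3
```

```bash
python3 - <<'E'
from h import *
o=get_obs();print(o["tcp_pos"],o["contact_force"],o["grasp_force"],o["tool_rot"].round(3))
a=save("wrist","w2.png")
for r in regions_of("wrist","slab"):
    m=r["region"];print(round(r["p"],2),r["at"],m.sum(),atz("wrist",r["at"],.02,o))
E
```

```text
[ 0.5320757  -0.2190199   0.15335134] [-0.04384623  0.06509073 -3.81584396] 79.29004311561584 [[-1.     0.002 -0.004]
 [ 0.002  1.     0.002]
 [ 0.004  0.002 -1.   ]]
0.83 [317.0, 160.2] 22001 [ 0.48063045 -0.21703602  0.02      ]
0.41 [632.7, 339.7] 1066 [0.63224027 0.06285288 0.02      ]
```

View pics/w2.png

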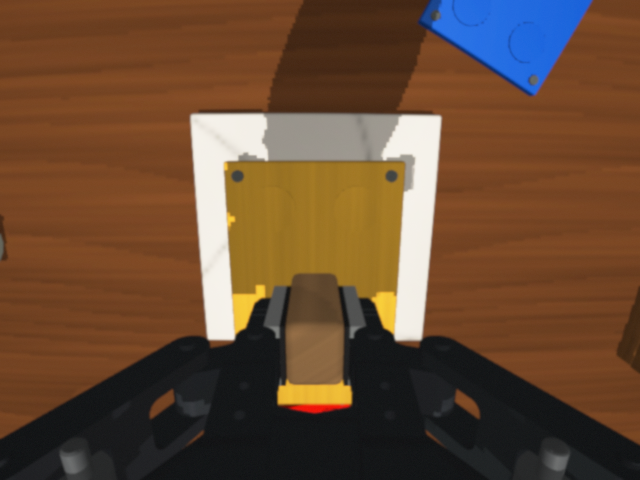

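The die is held flat, centred sideways over the slab and parallel to it: slab edges at columns 192–440, plate at 225–405. Lower it from TCP z 0.153 to about 0.041.

```bash
python3 - <<'E'
from h import *
o=get_obs()
for uv in [(192,114),(440,115),(208,340),(424,340)]: print(atz("wrist",uv,.02,o).round(4))
E
```

```text
[ 0.4488 -0.3052  0.02  ]
[ 0.4491 -0.1285  0.02  ]
[ 0.6286 -0.3068  0.02  ]
[ 0.6284 -0.1258  0.02  ]
```

Emit:
carry_out([
  [0,0,0,0.0005,0,-0.015,1],
  [0,0,0,0.001,0,-0.04,1],
  [0,0,0,0.001,0,-0.065,1],
  [0,0,0,0.001,0,-0.085,1],
  [0,0,0,0.001,0,-0.095,1],
])

```text
time: 8.5
tcp_pos: [0.5334, -0.2169, 0.0581]
tool_rot: [[-1.0, -0.002, -0.004], [-0.002, 1.0, 0.002], [0.004, 0.002, -1.0]]
contact_force: [0.3, 0.7, -4.0]
grip_width: 0.0192
grasp_force: 79.3
```

Emit:
carry_out([
  [0,0,0,0,0,-0.003,1],
  [0,0,0,0,0,-0.006,1],
  [0,0,0,0,0,-0.009,1],
  [0,0,0,0,0,-0.012,1],
  [0,0,0,0,0,-0.012,1],
])

```text
time: 9.0
tcp_pos: [0.5355, -0.2189, 0.0485]
tool_rot: [[-1.0, -0.0, 0.0], [-0.0, 1.0, -0.0], [-0.0, -0.0, -1.0]]
contact_force: [0.0, -0.2, -4.3]
grip_width: 0.0194
grasp_force: 79.3
```

Emit:
carry_out([
  [0,0,0,0.0005,0.0005,-0.002,1],
  [0,0,0,0.001,0.001,-0.004,1],
  [0,0,0,0.001,0.001,-0.006,1],
  [0,0,0,0.001,0.001,-0.007,1],
  [0,0,0,0.001,0.001,-0.007,1],
])

```text
time: 9.5
tcp_pos: [0.5361, -0.2177, 0.041]
tool_rot: [[-1.0, -0.0, -0.001], [-0.0, 1.0, 0.0], [0.001, 0.0, -1.0]]
contact_force: [0.1, -0.5, -4.2]
grip_width: 0.0191
grasp_force: 79.3
```

Emit:
carry_out([
  [0,0,0,0,0,0,1],
  [0,0,0,0,0,0,1],
])

```text
time: 9.7
tcp_pos: [0.5364, -0.2178, 0.0414]
tool_rot: [[-1.0, -0.0, 0.0], [-0.0, 1.0, -0.0], [-0.0, -0.0, -1.0]]
contact_force: [0.2, -0.3, -4.3]
grip_width: 0.0193
grasp_force: 79.3
```

Still carrying its weight, so I'll go down about 1–2 mm more.

Emit:
carry_out([
  [0,0,0,0,0,-0.0005,1],
  [0,0,0,0,0,-0.001,1],
  [0,0,0,0,0,-0.0015,1],
  [0,0,0,0,0,-0.0015,1],
])

```text
time: 10.1
tcp_pos: [0.5364, -0.2179, 0.0404]
tool_rot: [[-1.0, -0.0, 0.0], [-0.0, 1.0, -0.0], [-0.0, -0.0, -1.0]]
contact_force: [-1.8, -0.7, 0.9]
grip_width: 0.0192
grasp_force: 80.0
```

Contact made: the weight is on the slab. Release, then retreat.

Emit:
carry_out([
  [0,0,0,0,0,0,0.5],
  [0,0,0,0,0,0,0],
  [0,0,0,0,0,0,-0.5],
  [0,0,0,0,0,0,-1],
  [0,0,0,0,0,0,-1],
])

```text
time: 10.6
tcp_pos: [0.5365, -0.2178, 0.0399]
tool_rot: [[-1.0, -0.0, 0.0], [-0.0, 1.0, -0.0], [-0.0, -0.0, -1.0]]
contact_force: [0.8, -1.0, -0.3]
grip_width: 0.0778
grasp_force: 0.0
```

Emit:
carry_out([
  [0,0,0,0,0,0.02,-1],
  [0,0,0,0,0,0.05,-1],
  [0,0,0,0,0,0.09,-1],
  [0,0,0,0,0,0.13,-1],
  [0,0,0,0,0,0.16,-1],
])

```text
time: 11.1
tcp_pos: [0.537, -0.218, 0.2025]
tool_rot: [[-1.0, -0.0, 0.002], [-0.0, 1.0, -0.001], [-0.002, -0.001, -1.0]]
contact_force: [1.1, 0.6, 0.5]
grip_width: 0.0854
grasp_force: 0.0
```

Emit:
carry_out([
  [0,0,0,0.02,0,0,-1],
  [0,0,0,0.05,0,0,-1],
  [0,0,0,0.07,0,0,-1],
  [0,0,0,0.08,0,0,-1],
  [0,0,0,0.08,0,0,-1],
])

```text
time: 11.6
tcp_pos: [0.6171, -0.2177, 0.1992]
tool_rot: [[-1.0, -0.001, -0.0], [-0.001, 1.0, 0.0], [0.0, 0.0, -1.0]]
contact_force: [-0.3, -0.2, 0.7]
grip_width: 0.0852
grasp_force: 0.0
```

```bash
python3 - <<'E'
from h import *
o=get_obs();print(o["tcp_pos"],o["contact_force"],o["grip_width"])
save("wrist","w3.png")
E
```

```text
[ 0.61707502 -0.21767896  0.19915607] [-0.25835934 -0.1576994   0.66526137] 0.08518577928786561
```

View pics/w3.png

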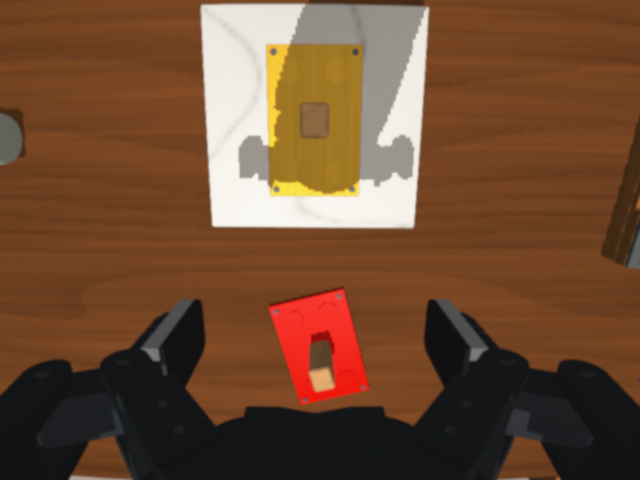

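The die (267–362, 44–196) lies flat, centred in the slab (202–428, 5–228) and parallel to its edges.

```bash
python3 -c "
from station import *
print(sign_off())"
```

```text
the job is handed in; nothing more can be done
None
```

The brass die is lying flat, centred and square on the marble slab; the job is handed in at about 12 s on the robot's clock, with the steel die not seen to move and no verdict returned.

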